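# Put the gold watch away in the tray, movement under its cover

## Task

Put the dismantled gold watch away in the grey tray: its case in the middle of the round blue cushion, its case back in the middle of the square green pad and its gilt movement in the middle of the round black base, each lying flat with the same side up as now. Then put the clear cover over the movement so that it stands flat and central on the black base. Set everything down, do not drop it, and leave the steel watch's case, case back and movement where they lie.

Things in the scene. Friction and masses are not known exactly. Their poses are not given: they have to be found in the camera images.
- case_gold: Wristwatch case in yellow gold, loose, lying flat with its dark glass up: a disc 44 mm across and 12 mm high with four short lugs towards +x and -x (50 mm over the lugs). The sides at +y and -y are plain: grip there, 44 mm wide, upright from 1.5 to 9 mm. Origin: centre of the underside, z up. About 50 g.
- back_gold: Screw-down watch case back in yellow gold, loose, lying flat with its outer face (six dark notches) up: a plain disc 38 mm across from 2.5 to 8 mm above its underside, on a neck 34 mm across below that; 8 mm high. Origin: centre of the underside, z up. About 30 g.
- movement_gold: Round watch movement in gilt (gold-coloured) finish, loose, lying with bridges, jewels and balance wheel up: 33 mm across, set in a white nylon holder ring, together a disc 40 mm across, 9 mm high, with a small crown sticking out at +x to 24 mm from the centre. Grip the ring across y, 40 mm. Origin: centre of the underside, z up. About 30 g.
- cover: Clear acrylic movement cover (dust dome), loose, standing mouth down: a round cap 69 mm across outside, 64 mm inside, 22 mm high with a 3 mm thick top, and on the top centre a black knob 14 mm across and 16 mm high (from 22 to 38 mm above the rim). Origin: centre of the open mouth, at the level of the rim on which it stands, z up. About 45 g.
- cushion: Round blue casing cushion, firm, 70 mm across, 14 mm high, flat top 66 mm across: the rest for the case. Origin: centre of its underside; its top is 14 mm above that. Fixed on the 4 mm floor of the grey ceramic tray (fixed, 340 x 124 mm, rim 10 mm high, 6 mm wide); the three rests stand in a row 105 mm apart along the tray, in any order; the tray's place and angle vary.
- pad: Square green leather pad, 80 x 80 mm, 6 mm thick, flat and firm: the rest for the case back. Origin: centre of its underside; its top is 6 mm above that. Fixed on the 4 mm floor of the grey ceramic tray (fixed, 340 x 124 mm, rim 10 mm high, 6 mm wide); the three rests stand in a row 105 mm apart along the tray, in any order; the tray's place and angle vary.
- base: Round black base plate of the movement cover, 90 mm across, 6 mm thick, flat top: the rest for the movement and the cover over it. Origin: centre of its underside; its top is 6 mm above that. Fixed on the 4 mm floor of the grey ceramic tray (fixed, 340 x 124 mm, rim 10 mm high, 6 mm wide); the three rests stand in a row 105 mm apart along the tray, in any order; the tray's place and angle vary.
- case_steel: Wristwatch case in silvery steel, loose, lying flat with its dark glass up: a disc 44 mm across and 12 mm high with four short lugs towards +x and -x (50 mm over the lugs). The sides at +y and -y are plain: grip there, 44 mm wide, upright from 1.5 to 9 mm. Origin: centre of the underside, z up. About 50 g. Not to be moved.
- back_steel: Screw-down watch case back in silvery steel, loose, lying flat with its outer face (six dark notches) up: a plain disc 38 mm across from 2.5 to 8 mm above its underside, on a neck 34 mm across below that; 8 mm high. Origin: centre of the underside, z up. About 30 g. Not to be moved.
- movement_steel: Round watch movement in silvery (steel-coloured) finish, loose, lying with bridges, jewels and balance wheel up: 33 mm across, set in a white nylon holder ring, together a disc 40 mm across, 9 mm high, with a small crown sticking out at +x to 24 mm from the centre. Grip the ring across y, 40 mm. Origin: centre of the underside, z up. About 30 g. Not to be moved.
Not all that is in view belongs to the job. Of the things that look like the cushion, the middle-sized one is meant.

How it is judged (in metres and radians):
At the end, for the whole second after the job is handed in: Within these distances of centres: gold case on the blue cushion 12 mm, gold back on the green pad 15 mm, gilt movement on the black base 10 mm, cover over it on the base 10 mm; each seated (height within 2 mm), same side up, level within 0.12 rad, at rest (horizontal distance between case_gold and cushion below 0.012 m and z of case_gold in the frame of cushion between 0.012 and 0.016 m and angle between each of case_gold, back_gold, movement_gold, cover's own z axis and vertical below 0.12 rad and linear speed of each of case_gold, back_gold, movement_gold, cover below 0.01 m/s and angular speed of each of case_gold, back_gold, movement_gold, cover below 0.1 rad/s and horizontal distance between back_gold and pad below 0.015 m and z of back_gold in the frame of pad between 0.004 and 0.008 m and horizontal distance between each of movement_gold, cover and base below 0.01 m and z of movement_gold in the frame of base between 0.004 and 0.008 m and z of cover in the frame of base between 0.004 and 0.008 m); the robot touches nothing.
It fails at once if a part of the steel watch is moved by more than 12 mm (distance of any of case_steel, back_steel, movement_steel from where it was at the start of the episode above 0.012 m).
It fails at once if the gold case is dropped or thrown (faster than 0.7 m/s with no finger on it: a free fall of 25 mm) (linear speed of case_gold above 0.7 m/s and contact force between case_gold and the fingers below 0.05 N).
It fails at once if the gold case back is dropped or thrown (faster than 0.7 m/s with no finger on it: a free fall of 25 mm) (linear speed of back_gold above 0.7 m/s and contact force between back_gold and the fingers below 0.05 N).
It fails at once if the gold movement is dropped or thrown (faster than 0.7 m/s with no finger on it: a free fall of 25 mm) (linear speed of movement_gold above 0.7 m/s and contact force between movement_gold and the fingers below 0.05 N).
It fails at once if the clear cover is dropped or thrown (faster than 0.7 m/s with no finger on it: a free fall of 25 mm) (linear speed of cover above 0.7 m/s and contact force between cover and the fingers below 0.05 N).
It also fails if it takes over 96 s, if anything falls off the work surface, if the arm or the gripper's body presses on something with over 40 N, if the wrist force passes 120 N, or if a joint passes its speed limit or range.

## Robot

A 6-joint arm with a two-finger parallel gripper is mounted at the origin on the work surface. World frame = base frame: x ahead of the robot, y to its left, z up, the work surface at z = 0. Lengths are in m, angles in degrees, forces in N, time in s.
With the tool pointing down it reaches from about 0.325 to 1 m from the base axis. Payload 5.1 kg.
Tool frame: the origin (TCP) lies at the very end of the fingers, on their centre line; the grasp point (between the pads) lies 19 mm behind it; z points along the fingers, y is the line along which they close (so a half turn about z gives the same grasp; the last joint's range is limited). The gripper opens to 85 mm and grips with 20 to 120 N. Pads are 22 mm wide; open, the fingers measure 114 mm over their backs; the gripper's body (76 mm by 85 mm) begins 54 mm behind the grasp point. The pads swing forward as they close: fully open they stand 13 mm farther back than shut.
Start: joints at [69.695, 7.093, 94.555, -0, 78.352, -4.733], TCP at [0.175, 0.626, 0.231] pointing down, gripper open.
Joint ranges: [-149.61, 149.61], [-58.7, 133.49], [1.44, 155.28], [-77.14, 257.14], [18.33, 153.61], [-166.67, 166.67]. Speed limits (degrees/s): [147.25, 147.25, 180, 180, 180, 180].

## Interface

Orientations are given as a 3x3 rotation matrix whose columns are the frame's x, y, z axes.
In Python, from bench import monitor, grab_frame, camera_params, close_job gives the robot as it stands. The module is installed in compiled form; this text tells all that it offers.
- The arm moves only by the shell command python3 -m crank 'ROWS' [FORCE]. ROWS is JSON, one flat list of numbers, 7 for each row, row after row: the turn, a rotation vector about the tool's x, y, z in rad, then the shift along the tool's x, y, z in m, then the gripper's target within -1 to 1 (fully open at 1, half-way at 0, shut at -1). In form: [wx, wy, wz, x, y, z, jaw, wx, wy, wz, x, y, z, jaw, ...]. A call has exactly 10 rows; each row is the pose to reach, as a shift and turn from the pose commanded when the call began, along the tool's axes at that moment; what a row does not reach only later rows make up. A row lasts 1/8 s, in which the tool goes at most 62.5 mm and 10.7 degrees, less where a joint would pass 70% of its speed; a pose out of reach is approached as far as the arm can. A call with a gripper value outside its range is refused whole. The fingers move at their own pace and stop on an object; FORCE is the grip in N (left out, the last holds). Time passes only in rows, so rows that repeat a pose let the fingers close, or fill a call up. It gives the time, the measured TCP pose, the force, the opening and the grip force at its end, in the units of the state.
- monitor.sense(): the state, without advancing time (a new reading comes with each control period).
- grab_frame(name): name is "scene" or "top"; returns (picture, depth): 400x640x3 uint8, red, green, blue; 400x640 float32, m along the optical axis (not along the pixel's ray), 0 where there is no reading.
- camera_params(name): a dict with "fov_y" (degrees; the focal length in pixels is half the picture's height over the tangent of half this angle, whatever the lens; pixels are square), "cx", "cy" (the principal point, pixels), "k1" (the pictures are not rectified: a ray, as slopes to the right and down, at radius r is drawn at 1 + k1 r^2 times it, then the intrinsics apply), "world_to_cam" (4x4, takes a point from world to camera coordinates). Camera axes: x right, y down, z forward; pixel columns grow to the right and rows downward; lengths in m; the calibration is good to about 2 mm. A picture is of the moment at which its call begins. camera_params takes no time and is no camera call.
- close_job(): hands the job in; it is judged then, once.
The state is a dict: "time": time; "joint_positions": joint angles; "joint_vel": joint speeds; "joint_torque": joint torques, N m; "tcp_pos": TCP position; "orientation": TCP orientation; "wrist_force": force on the tool from outside, world axes, zero at the start; "ft_torque": the same for the moment, N m; "finger_gap": finger opening in m; "finger_force": force on a finger pad.
Only numpy, scipy, OpenCV 4.12 (cv2) and the standard library are available. Lean on these libraries where they do the work, as an engineer would, in place of code of your own. Each camera call takes 0.05 s, during which the arm holds its last target. There are 200 camera calls.

## Working session

There is one attempt and no reset: what is moved stays moved. The work goes in short steps, Python scripts to look and compute and a shell command to move; the robot and the scene stay as the last step left them, time stands still between calls to the robot, and variables do not carry over. Pictures are saved under pics/ and viewed, at most 14 in all, crops included, and the job is handed in when it is done.

```bash
mkdir -p pics; cat > h.py <<'E'
import numpy as np, cv2
from bench import monitor, grab_frame, camera_params, close_job
def K(name):
    p=camera_params(name); f=200/np.tan(np.radians(p["fov_y"])/2); return p,f
def ray(name,u,v):
    p,f=K(name); d=np.array([(u-p["cx"])/f,(v-p["cy"])/f]); s=d.copy()
    for _ in range(30): s=d/(1+p["k1"]*(s@s))
    T=np.linalg.inv(np.array(p["world_to_cam"])); return T[:3,3],T[:3,:3]@np.array([s[0],s[1],1])
def onz(name,u,v,z):
    o,d=ray(name,u,v); return o+d*(z-o[2])/d[2]
def proj(name,P):
    p,f=K(name); c=(np.array(p["world_to_cam"])@np.append(P,1))[:3]; s=c[:2]/c[2]; s=s*(1+p["k1"]*(s@s)); return s*f+[p["cx"],p["cy"]]
def snap(name,tag):
    im,d=grab_frame(name); cv2.imwrite(f"pics/{tag}.png",im[:,:,::-1]); np.save(f"pics/{tag}.npy",d); return im,d
E
python3 - <<'E'
from h import *
for n in("top","scene"):
    snap(n,n+"0"); p=camera_params(n); print(p)
s=monitor.sense(); print(s)
E
```

```text
{'fov_y': 42.52536905479202, 'cx': 323.4000300002903, 'cy': 194.06946271662068, 'k1': -0.01646132634862004, 'world_to_cam': array([[ 3.91710453e-02, -9.99231928e-01,  1.08735791e-03,
        -2.11679534e-02],
       [-9.77537496e-01, -3.85460796e-02, -2.07206765e-01,
         5.50517038e-01],
       [ 2.07089528e-01,  7.05357245e-03, -9.78296568e-01,
         1.31261439e+00],
       [ 0.00000000e+00,  0.00000000e+00,  0.00000000e+00,
         1.00000000e+00]])}
{'fov_y': 50.134448243149464, 'cx': 319.13975034964847, 'cy': 194.50044831683087, 'k1': 0.02412367277137631, 'world_to_cam': array([[-0.51863208,  0.85492366, -0.01123832,  0.30564719],
       [ 0.5527562 ,  0.32523891, -0.767255  , -0.26866542],
       [-0.65228931, -0.4041351 , -0.64124369,  1.51891136],
       [ 0.        ,  0.        ,  0.        ,  1.        ]])}
{'time': 0.1, 'joint_positions': array([ 6.96949174e+01,  7.13164933e+00,  9.46253654e+01,  1.28136866e-03,
        7.83505025e+01, -4.73325661e+00]), 'joint_vel': array([-0.00316239, -0.06991939, -0.23942401,  0.00589229, -0.12130238,
       -0.03959913]), 'joint_torque': array([-2.83768541e-04, -4.24928713e+01, -3.66653752e+01, -1.60094842e-04,
        3.92921007e-03,  2.71817402e-05]), 'tcp_pos': array([0.17433181, 0.62562752, 0.23016378]), 'orientation': array([[-9.63293409e-01,  2.68449916e-01, -6.71733318e-04],
       [ 2.68450698e-01,  9.63291831e-01, -1.75231733e-03],
       [ 1.76665779e-04, -1.86832301e-03, -9.99998239e-01]]), 'wrist_force': array([-0.41739054, -0.07750894, -0.09458198]), 'ft_torque': array([ 0.04459462, -0.04534288, -0.07781166]), 'finger_force': 0.0, 'finger_gap': 0.08543565037593469}
```

View pics/top0.png

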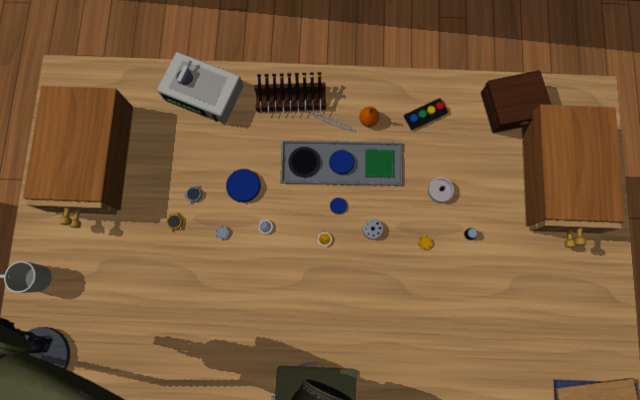

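View pics/scene0.png

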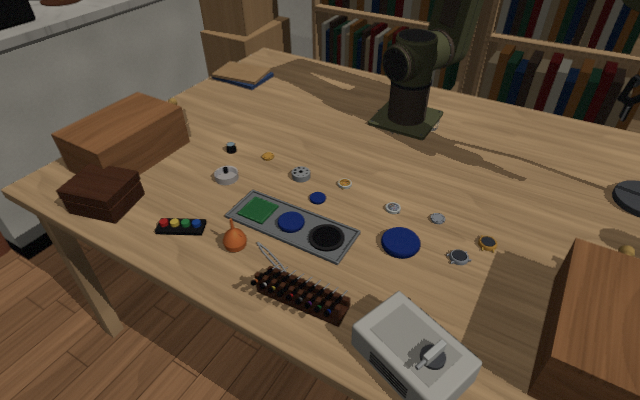

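Top view: the gold case is at about (175,222) and the steel case at (193,195). The gold back is at (426,243) and the steel back at (222,232). The gilt movement is at (325,240) and the steel one at (266,227). Blue discs are at (243,185) large, (342,162) middle-sized in the tray, and (338,206) small; the middle one in the tray is meant. Cover candidates are (442,190), a pale disc with a knob, and (373,229), a grey disc with holes. I'll confirm these in an enlarged crop.

```bash
python3 - <<'E'
import cv2,numpy as np
t=cv2.imread("pics/top0.png"); s=cv2.imread("pics/scene0.png")
def c(im,u,v,r=20): return cv2.resize(im[v-r:v+r,u-r:u+r],(200,200),interpolation=cv2.INTER_CUBIC)
r1=[c(t,*p) for p in((175,222),(325,240),(426,243),(442,190))]
r2=[c(t,*p) for p in((193,195),(266,227),(222,232),(373,229))]
r3=[c(s,*p) for p in((488,243),(345,184),(268,156),(226,175))]
cv2.imwrite("pics/crop1.png",np.vstack([np.hstack(r) for r in(r1,r2,r3)]))
E
```

```text
(no output)
```

View pics/crop1.png

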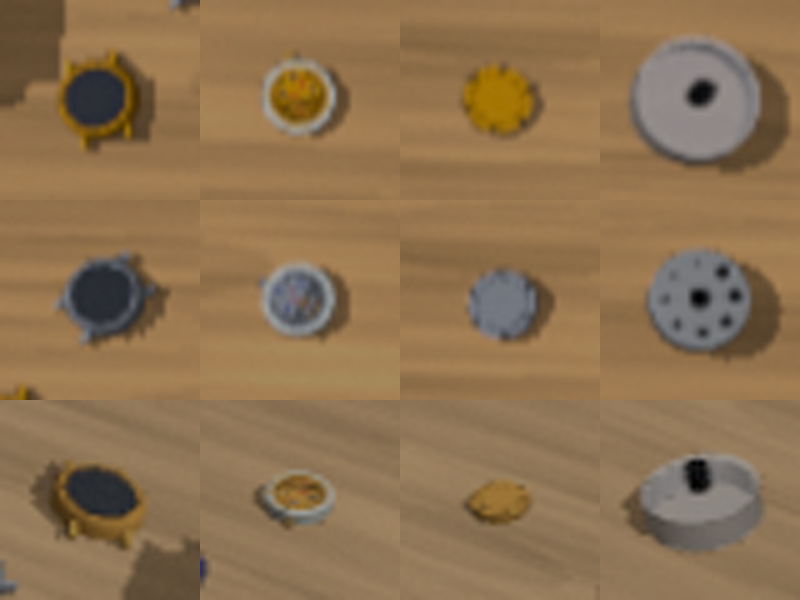

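The crop confirms it. Gold case, gilt movement and gold back are in the first row, with the steel ones below. The knobbed walled disc (442,190) is the clear cover; the holed disc (373,229) is a solid block and not part of the job. Next I'll measure them.

```bash
cat >> h.py <<'E'
def blob(mask,uv,r=30):
    m=np.zeros(mask.shape,np.uint8); u,v=map(int,uv); m[v-r:v+r,u-r:u+r]=mask[v-r:v+r,u-r:u+r]*255
    cs,_=cv2.findContours(m,cv2.RETR_EXTERNAL,cv2.CHAIN_APPROX_NONE)
    c=max(cs,key=cv2.contourArea); f=np.zeros_like(m); cv2.drawContours(f,[c],-1,255,-1); return c[:,0],f
def meas(name,mask,uv,z,r=30):
    c,f=blob(mask,uv,r); vu=np.argwhere(f); P=np.array([onz(name,u,v,z)[:2] for v,u in vu])
    M=P.mean(0); w,V=np.linalg.eigh(np.cov((P-M).T)); a=V[:,1]
    H=cv2.minEnclosingCircle(P.astype(np.float32)); 
    return M,np.degrees(np.arctan2(a[1],a[0])),2*np.sqrt(w),len(vu),np.array(H[0]),H[1]
def masks(im):
    h=cv2.cvtColor(im,cv2.COLOR_RGB2HSV).astype(int); H,S,V=h[...,0],h[...,1],h[...,2]
    return dict(gold=(S>185)&(H>14)&(H<32)&(V>70),blue=(H>100)&(H<130)&(S>120)&(V>50),green=(H>45)&(H<90)&(S>100),grey=(S<60)&(V>70),dark=(V<45))
E
python3 - <<'E'
from h import *
np.set_printoptions(precision=4,suppress=True)
im=cv2.imread("pics/top0.png")[:,:,::-1].copy(); d=np.load("pics/top0.npy"); sc=cv2.imread("pics/scene0.png")[:,:,::-1].copy()
m=masks(im); ms=masks(sc)
for n,k,uv,z,r in(("caseG","gold",(175,222),.006,16),("backG","gold",(426,243),.006,14),("movG","gold",(325,240),.008,14),("movGring","grey",(325,240),.005,14),("cover","grey",(442,190),.011,20),
  ("cush","blue",(342,162),.018,18),("pad","green",(380,163),.010,22),("caseS","grey",(193,195),.006,16),("movS","grey",(266,227),.005,13),("backS","grey",(222,232),.004,14)):
    print(n,*meas("top",m[k],uv,z,r))
for n,k,uv,z,r in(("caseG","gold",(488,243),.006,16),("backG","gold",(268,156),.006,14),("movG","gold",(345,184),.008,14),("cush","blue",(291,222),.018,20),("pad","green",(257,210),.010,25)):
    print("S",n,*meas("scene",ms[k],uv,z,r))
print("base", *meas("top",m["dark"],(304,161),.010,19)[::4])
T=np.linalg.inv(camera_params("top")["world_to_cam"])
for (u,v) in((442,190),(436,194),(447,196),(442,180),(442,200),(430,190),(442,215)):
    o,r=ray("top",u,v); print(u,v,o+r*d[v,u])
print(T[:3,3])
E
```

```text
caseG [0.469  0.4065] -152.06104376759774 [0.0218 0.0242] 212 [0.4695 0.405 ] 0.02644410915672779
backG [ 0.4383 -0.2809] 88.54670100402159 [0.018  0.0184] 139 [ 0.4385 -0.2811] 0.018300937488675117
movG [ 0.4379 -0.0062] 89.62838280374103 [0.0137 0.0147] 83 [ 0.438  -0.0059] 0.014091541059315205
movGring [ 0.4322 -0.0118] 133.60503806612098 [0.0196 0.028 ] 37 [ 0.4377 -0.0073] 0.020013149827718735
cover [ 0.5866 -0.3228] 115.66987772582189 [0.0343 0.0368] 504 [ 0.5877 -0.3221] 0.0366273932158947
cush [ 0.6535 -0.0454] -149.87667501407455 [0.0344 0.0346] 465 [ 0.653  -0.0452] 0.03477722406387329
pad [ 0.6556 -0.1505] 88.1336581957632 [0.0451 0.0462] 771 [ 0.6558 -0.1503] 0.0540747344493866
caseS [0.5485 0.3628] 148.68153274012553 [0.0208 0.0239] 191 [0.548  0.3605] 0.02793123945593834
movS [0.4653 0.1566] 73.78652546333669 [0.0198 0.0212] 174 [0.4648 0.1576] 0.021273847669363022
backS [0.4444 0.2728] -150.3416340961145 [0.0188 0.0196] 153 [0.4445 0.273 ] 0.019122647121548653
S caseG [0.4881 0.4031] -165.22246056582796 [0.     0.0048] 2 [0.4881 0.4031] 0.0017994201043620706
S backG [ 0.4592 -0.2791] nan [nan nan] 1 [ 0.4592 -0.2791] 9.999999747378752e-05h.py:21: RuntimeWarning: Degrees of freedom <= 0 for slice
  M=P.mean(0); w,V=np.linalg.eigh(np.cov((P-M).T)); a=V[:,1]
  c *= np.true_divide(1, fact)
  c *= np.true_divide(1, fact)
Traceback (most recent call last):
  File "h.py", line 20, in meas
    c,f=blob(mask,uv,r); vu=np.argwhere(f); P=np.array([onz(name,u,v,z)[:2] for v,u in vu])
        ~~~~^^^^^^^^^^^
  File "h.py", line 18, in blob
    c=max(cs,key=cv2.contourArea); f=np.zeros_like(m); cv2.drawContours(f,[c],-1,255,-1); return c[:,0],f
ValueError: max() iterable argument is empty
```

```bash
cat >> h.py <<'E'
def go(x,y,z,ang=None):
    "shift and turn in tool axes from measured pose to target; ang = world heading (deg) of tool y, mod 180"
    s=monitor.sense(); R=np.array(s["orientation"]); p=R.T@(np.array([x,y,z])-s["tcp_pos"])
    a=np.degrees(np.arctan2(R[1,1],R[0,1])); w=0
    if ang is not None: w=-np.radians((ang-a+90)%180-90)
    print("t",s["time"],"tcp",np.round(s["tcp_pos"],4),"hd",round(a,1),"j6",round(s["joint_positions"][5],1),"gap",round(s["finger_gap"],4),"\n wz %.3f shift"%w,np.round(p,4))
E
python3 - <<'E'
from h import *
go(.469,.4065,.10,108)
E
```

```text
t 0.1 tcp [0.1743 0.6256 0.2302] hd 74.4 j6 -4.7 gap 0.0854 
 wz -0.586 shift [-0.3427 -0.1317  0.1303]
```

```bash
python3 -m crank '[0,0,-0.15,-0.05,-0.019,0.01,0.5, 0,0,-0.3,-0.1,-0.038,0.03,0.5, 0,0,-0.45,-0.155,-0.06,0.05,0.5, 0,0,-0.586,-0.21,-0.08,0.07,0.5, 0,0,-0.586,-0.265,-0.102,0.09,0.5, 0,0,-0.586,-0.31,-0.12,0.11,0.5, 0,0,-0.586,-0.335,-0.13,0.125,0.5, 0,0,-0.586,-0.343,-0.132,0.13,0.5, 0,0,-0.586,-0.343,-0.132,0.13,0.5, 0,0,-0.586,-0.343,-0.132,0.13,0.5]' 30
python3 - <<'E'
from h import *
go(.469,.4065,.0,108)
im,d=snap("top","t1"); im2,_=snap("scene","s1")
c=cv2.resize(im2[160:300,400:560],(640,560),interpolation=cv2.INTER_CUBIC)[:, :, ::-1]
cv2.imwrite("pics/c2.png",c)
E
```

```text
time: 1.35
tcp_pos: [0.469, 0.408, 0.1021]
orientation: [[-0.951, -0.31, 0.001], [-0.31, 0.951, 0.001], [-0.001, 0.001, -1.0]]
wrist_force: [-0.4, -0.4, -0.5]
finger_gap: 0.0639
finger_force: 0.0
t 1.35 tcp [0.469  0.408  0.1021] hd 108.1 j6 -72.0 gap 0.0639 
 wz 0.001 shift [ 0.0005 -0.0015  0.1021]
```

View pics/c2.png

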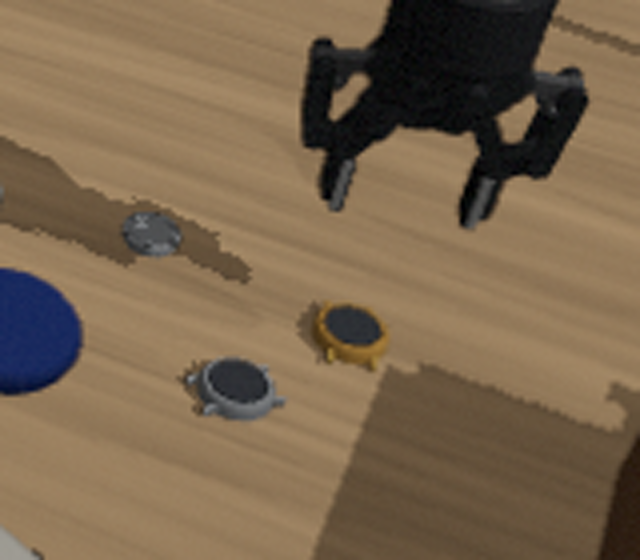

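The open fingers are above the gold case, with tips at about (484,212) and (517,217) in the scene view. I'll work out how far they sit behind the TCP.

```bash
python3 - <<'E'
from h import *
s=monitor.sense(); R=s["orientation"]; t=s["tcp_pos"]
for b in(0,.006,.012):
    print(b,[np.round(proj("scene",t+R@np.array([x,y,-b])),1).tolist() for y in(-.032,.032,) for x in(-.011,.011)])
E
python3 -m crank '[0,0,0,0,-0.0015,0.02,0.4, 0,0,0,0,-0.0015,0.04,0.4, 0,0,0,0,-0.0015,0.06,0.4, 0,0,0,0,-0.0015,0.075,0.4, 0,0,0,0,-0.0015,0.085,0.4, 0,0,0,0,-0.0015,0.093,0.4, 0,0,0,0,-0.0015,0.098,0.4, 0,0,0,0,-0.0015,0.1,0.4, 0,0,0,0,-0.0015,0.102,0.4, 0,0,0,0,-0.0015,0.102,0.4]'
```

```text
0 [[483.9, 215.2], [483.4, 209.0], [513.8, 219.4], [512.7, 213.0]]
0.006 [[484.6, 213.3], [484.0, 207.0], [514.6, 217.4], [513.5, 211.0]]
0.012 [[485.2, 211.3], [484.6, 205.1], [515.3, 215.5], [514.2, 209.1]]
time: 2.7
tcp_pos: [0.4701, 0.4056, -0.0005]
orientation: [[-0.951, -0.309, 0.0], [-0.309, 0.951, 0.0], [-0.0, 0.0, -1.0]]
wrist_force: [-0.3, -1.3, -0.1]
finger_gap: 0.0599
finger_force: 0.0
```

```bash
python3 -m crank '[0,0,0,-0.001,0,0.001,0.2, 0,0,0,-0.001,0,0.002,0, 0,0,0,-0.001,0,0.002,-0.15, 0,0,0,-0.001,0,0.002,-0.2, 0,0,0,-0.001,0,0.002,-0.25, 0,0,0,-0.001,0,0.002,-0.3, 0,0,0,-0.001,0,0.002,-0.4, 0,0,0,-0.001,0,0.002,-0.4, 0,0,0,-0.001,0,0.002,-0.4, 0,0,0,-0.001,0,0.002,-0.4]' 40
```

```text
time: 3.95
tcp_pos: [0.4713, 0.4061, -0.0014]
orientation: [[-0.951, -0.309, 0.001], [-0.309, 0.951, 0.0], [-0.001, 0.0, -1.0]]
wrist_force: [-1.7, -0.8, 5.8]
finger_gap: 0.0415
finger_force: 39.8
```

```bash
python3 -m crank '[0,0,0,0,0,-0.005,-0.4, 0,0,0,0,0,-0.012,-0.4, 0,0,0,0,0,-0.022,-0.4, 0,0,0,0,0,-0.035,-0.4, 0,0,0,0,0,-0.05,-0.4, 0,0,0,0,0,-0.065,-0.4, 0,0,0,0,0,-0.08,-0.4, 0,0,0,0,0,-0.09,-0.4, 0,0,0,0,0,-0.095,-0.4, 0,0,0,0,0,-0.095,-0.4]'
python3 - <<'E'
from h import *
im2,_=snap("scene","s2"); im,_=snap("top","t2")
a=cv2.resize(im2[150:270,420:560],(700,600),interpolation=cv2.INTER_CUBIC)[:, :, ::-1]
cv2.imwrite("pics/c3.png",a)
go(.6535,-.0454,.093,108)
E
```

```text
time: 5.2
tcp_pos: [0.471, 0.4058, 0.0925]
orientation: [[-0.951, -0.309, 0.0], [-0.309, 0.951, 0.0], [-0.0, 0.0, -1.0]]
wrist_force: [-0.6, -0.4, -0.7]
finger_gap: 0.0422
finger_force: 40.6
t 5.3 tcp [0.4705 0.4055 0.0916] hd 108.0 j6 -72.2 gap 0.0418 
 wz 0.000 shift [-0.0346 -0.4853 -0.0012]
```

View pics/c3.png

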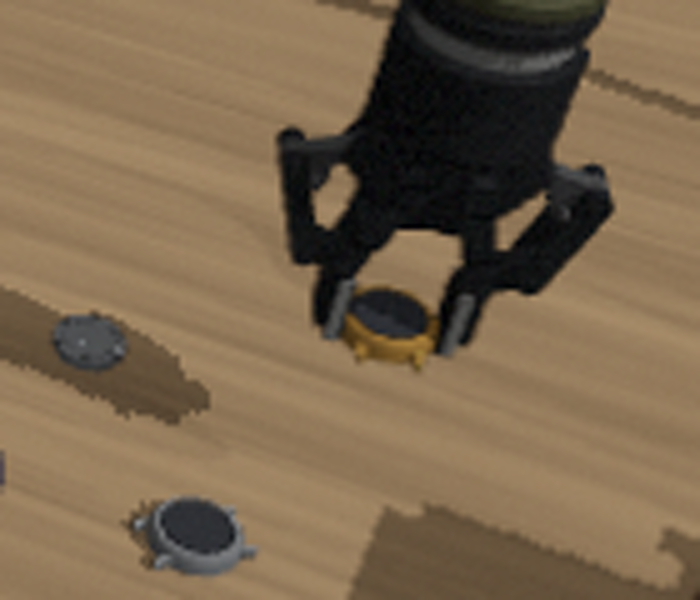

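The gold case is held level between the pads at about (390,320) in the crop, and the steel parts are undisturbed. I'm carrying it to the cushion.

```bash
python3 -m crank '[0,0,0,-0.001,-0.012,0,-0.4, 0,0,0,-0.003,-0.035,0,-0.4, 0,0,0,-0.006,-0.075,0,-0.4, 0,0,0,-0.009,-0.12,0,-0.4, 0,0,0,-0.013,-0.168,0,-0.4, 0,0,0,-0.017,-0.216,0,-0.4, 0,0,0,-0.021,-0.264,0,-0.4, 0,0,0,-0.025,-0.312,0,-0.4, 0,0,0,-0.028,-0.355,0,-0.4, 0,0,0,-0.030,-0.39,0,-0.4]'
python3 - <<'E'
from h import *
go(.655,-.0455,.02,108)
E
```

```text
time: 6.55
tcp_pos: [0.6201, 0.0407, 0.0922]
orientation: [[-0.952, -0.307, -0.0], [-0.307, 0.952, -0.0], [0.0, -0.0, -1.0]]
wrist_force: [0.3, -0.5, 0.1]
finger_gap: 0.0412
finger_force: 40.6
t 6.55 tcp [0.6201 0.0407 0.0922] hd 107.9 j6 -109.1 gap 0.0412 
 wz -0.002 shift [-0.0068 -0.0927  0.0722]
```

```bash
python3 -m crank '[0,0,0,-0.002,-0.03,0,-0.4, 0,0,0,-0.004,-0.056,0,-0.4, 0,0,0,-0.006,-0.077,0,-0.4, 0,0,0,-0.007,-0.089,0.003,-0.4, 0,0,0,-0.007,-0.093,0.012,-0.4, 0,0,0,-0.007,-0.093,0.025,-0.4, 0,0,0,-0.007,-0.093,0.037,-0.4, 0,0,0,-0.007,-0.093,0.044,-0.4, 0,0,0,-0.007,-0.093,0.048,-0.4, 0,0,0,-0.007,-0.093,0.05,-0.4]'
python3 - <<'E'
from h import *
go(.655,-.0455,.018,108)
im2,_=snap("scene","s3"); im,_=snap("top","t3")
a=cv2.resize(im2[170:270,220:370],(800,533),interpolation=cv2.INTER_CUBIC)[:, :, ::-1]
cv2.imwrite("pics/c4.png",a)
E
```

```text
time: 7.8
tcp_pos: [0.6555, -0.042, 0.0423]
orientation: [[-0.951, -0.309, 0.0], [-0.309, 0.951, -0.0], [-0.0, -0.0, -1.0]]
wrist_force: [-0.2, -0.2, 0.4]
finger_gap: 0.0419
finger_force: 40.6
t 7.8 tcp [ 0.6555 -0.042   0.0423] hd 108.0 j6 -116.4 gap 0.0419 
 wz 0.000 shift [ 0.0015 -0.0032  0.0243]
```

View pics/c4.png

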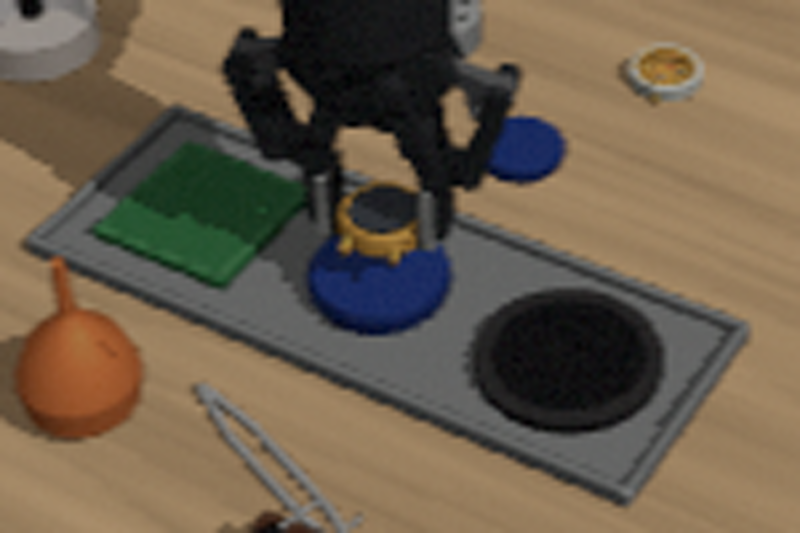

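The case hangs level over the blue cushion at about (380,275) in the crop. I'm setting it down and releasing.

```bash
python3 -m crank '[0,0,0,0.001,-0.002,0.006,-0.4, 0,0,0,0.001,-0.003,0.012,-0.4, 0,0,0,0.001,-0.003,0.017,-0.4, 0,0,0,0.001,-0.003,0.021,-0.4, 0,0,0,0.001,-0.003,0.023,-0.4, 0,0,0,0.001,-0.003,0.0245,-0.4, 0,0,0,0.001,-0.003,0.0255,-0.4, 0,0,0,0.001,-0.003,0.0255,-0.4, 0,0,0,0.001,-0.003,0.0255,-0.4, 0,0,0,0.001,-0.003,0.0255,-0.4]'
```

```text
time: 9.15
tcp_pos: [0.6554, -0.0453, 0.017]
orientation: [[-0.951, -0.309, 0.0], [-0.309, 0.951, -0.0], [-0.0, -0.0, -1.0]]
wrist_force: [0.1, -0.6, -0.8]
finger_gap: 0.042
finger_force: 40.6
```

```bash
python3 -m crank '[0,0,0,0,0,0.001,-0.4, 0,0,0,0,0,0.0018,-0.4, 0,0,0,0,0,0.0018,-0.4, 0,0,0,0,0,0.0018,0, 0,0,0,0,0,0.0018,0.2, 0,0,0,0,0,0.0018,0.5, 0,0,0,0,0,0.0018,0.5, 0,0,0,0,0,0.0018,0.5, 0,0,0,0,0,-0.02,0.5, 0,0,0,0,0,-0.05,0.5]'
python3 - <<'E'
from h import *
go(.438,-.0062,.09,95)
E
```

```text
time: 10.4
tcp_pos: [0.6549, -0.0452, 0.0676]
orientation: [[-0.951, -0.309, -0.001], [-0.309, 0.951, 0.0], [0.001, 0.001, -1.0]]
wrist_force: [0.3, 0.2, -0.6]
finger_gap: 0.064
finger_force: 0.0
t 10.4 tcp [ 0.6549 -0.0452  0.0676] hd 108.0 j6 -116.6 gap 0.064 
 wz 0.227 shift [ 0.1942  0.1042 -0.0221]
```

```bash
python3 -m crank '[0,0,0.05,0.02,0.01,-0.02,0.5, 0,0,0.1,0.06,0.032,-0.022,0.5, 0,0,0.15,0.105,0.056,-0.022,0.5, 0,0,0.2,0.145,0.078,-0.022,0.5, 0,0,0.227,0.175,0.094,-0.022,0.5, 0,0,0.227,0.19,0.102,-0.015,0.5, 0,0,0.227,0.194,0.104,-0.0,0.5, 0,0,0.227,0.194,0.104,0.02,0.5, 0,0,0.227,0.194,0.104,0.035,0.5, 0,0,0.227,0.194,0.104,0.037,0.5]'
python3 - <<'E'
from h import *
go(.438,-.0062,-.001,95)
im,_=snap("top","t4"); s,_=snap("scene","s4")
a=cv2.resize(s[150:230,300:400],(375,300),interpolation=cv2.INTER_CUBIC); b=cv2.resize(im[140:180,310:370],(450,300),interpolation=cv2.INTER_CUBIC)
cv2.imwrite("pics/c5.png",np.hstack([a,b[:,:425]])[:,:,::-1])
E
```

```text
time: 11.65
tcp_pos: [0.4381, -0.0063, 0.0286]
orientation: [[-0.996, -0.087, -0.003], [-0.087, 0.996, 0.0], [0.003, 0.001, -1.0]]
wrist_force: [-0.4, 0.3, -0.4]
finger_gap: 0.0639
finger_force: 0.0
t 11.65 tcp [ 0.4381 -0.0063  0.0286] hd 95.0 j6 -102.8 gap 0.0639 
 wz -0.000 shift [0.     0.0001 0.0296]
```

View pics/c5.png

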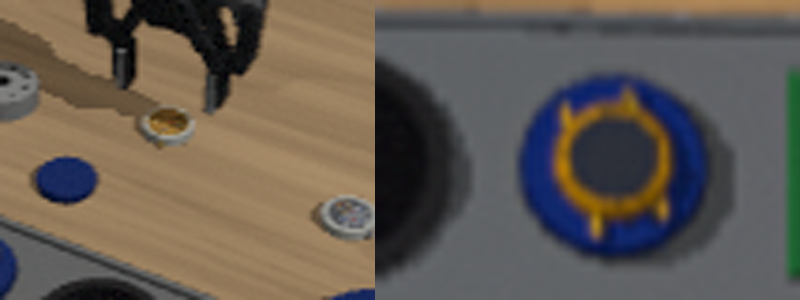

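The right half shows the gold case centred on the blue cushion; the left shows the fingers above the gilt movement. I'll check the fore-aft alignment numerically.

```bash
python3 - <<'E'
from h import *
s=cv2.imread("pics/s4.png")[:,:,::-1].copy()
h=cv2.cvtColor(s,cv2.COLOR_RGB2HSV).astype(int)
m=(h[...,1]<70)&(h[...,2]>75)
c,f=blob(m,(345,183),14); M=cv2.moments(f,True); u,v=M['m10']/M['m00'],M['m01']/M['m00']
print(u,v,len(np.argwhere(f)),onz("scene",u,v,.006), proj("scene",[.438,-.0062,.006]))
t=cv2.imread("pics/top0.png")[:,:,::-1].copy(); h=cv2.cvtColor(t,cv2.COLOR_RGB2HSV).astype(int)
m=((h[...,1]<90)&(h[...,2]>100))|masks(t)["gold"]
print(meas("top",m,(325,240),.006,14))
E
```

```text
344.7391304347826 185.34782608695653 46 [ 4.47258588e-01 -4.38340138e-04  6.00000000e-03] [344.52232872 182.98284284]
(array([ 0.43763781, -0.00631331]), np.float64(-177.76474519023537), array([0.02113596, 0.02138514]), 190, array([ 0.43773052, -0.0061585 ]), 0.02144993469119072)
```

```bash
python3 -m crank '[0,0,0,0,0,0.01,0.4, 0,0,0,0,0,0.018,0.4, 0,0,0,0,0,0.024,0.4, 0,0,0,0,0,0.028,0.3, 0,0,0,0,0,0.029,0.1, 0,0,0,0,0,0.029,-0.1, 0,0,0,0,0,0.029,-0.3, 0,0,0,0,0,0.029,-0.4, 0,0,0,0,0,0.029,-0.5, 0,0,0,0,0,0.029,-0.5]' 40
python3 - <<'E'
from h import *
print(monitor.sense()["wrist_force"]); go(.6515,.0597,.08,95)
E
```

```text
time: 13.0
tcp_pos: [0.439, -0.0064, 0.0011]
orientation: [[-0.996, -0.087, 0.001], [-0.087, 0.996, -0.0], [-0.001, -0.0, -1.0]]
wrist_force: [-0.7, 0.3, 1.7]
finger_gap: 0.0374
finger_force: 40.2
[-0.70658984  0.3304741   1.70674823]
t 13.0 tcp [ 0.439  -0.0064  0.0011] hd 95.0 j6 -102.8 gap 0.0374 
 wz -0.000 shift [-0.2175  0.0473 -0.0788]
```

```bash
python3 -m crank '[0,0,0,0,0,-0.005,-0.5, 0,0,0,0,0,-0.015,-0.5, 0,0,0,0,0,-0.03,-0.5, 0,0,0,-0.005,0.001,-0.045,-0.5, 0,0,0,-0.02,0.004,-0.055,-0.5, 0,0,0,-0.045,0.01,-0.06,-0.5, 0,0,0,-0.08,0.018,-0.06,-0.5, 0,0,0,-0.115,0.025,-0.06,-0.5, 0,0,0,-0.145,0.032,-0.06,-0.5, 0,0,0,-0.165,0.036,-0.06,-0.5]'
python3 - <<'E'
from h import *
go(.6525,.0597,.010,95)
E
```

```text
time: 14.25
tcp_pos: [0.6024, 0.0448, 0.0613]
orientation: [[-0.996, -0.088, 0.001], [-0.088, 0.996, 0.0], [-0.001, 0.0, -1.0]]
wrist_force: [-0.7, -0.1, 0.3]
finger_gap: 0.0377
finger_force: 40.1
t 14.25 tcp [0.6024 0.0448 0.0613] hd 95.0 j6 -95.9 gap 0.0377 
 wz 0.001 shift [-0.0512  0.0105  0.0513]
```

```bash
python3 -m crank '[0,0,0,-0.018,0.004,0,-0.5, 0,0,0,-0.033,0.007,0,-0.5, 0,0,0,-0.044,0.009,0.003,-0.5, 0,0,0,-0.05,0.01,0.012,-0.5, 0,0,0,-0.05,0.01,0.022,-0.5, 0,0,0,-0.05,0.01,0.03,-0.5, 0,0,0,-0.05,0.01,0.036,-0.5, 0,0,0,-0.05,0.01,0.041,-0.5, 0,0,0,-0.05,0.01,0.044,-0.5, 0,0,0,-0.05,0.01,0.044,-0.5]'
python3 - <<'E'
from h import *
go(.6525,.0597,.010,95)
E
```

```text
time: 15.5
tcp_pos: [0.6488, 0.0581, 0.0167]
orientation: [[-0.996, -0.087, -0.0], [-0.087, 0.996, -0.0], [0.0, -0.0, -1.0]]
wrist_force: [0.1, 0.3, -1.7]
finger_gap: 0.0374
finger_force: 40.1
t 15.5 tcp [0.6488 0.0581 0.0167] hd 95.0 j6 -94.6 gap 0.0374 
 wz -0.000 shift [-0.0038  0.0012  0.0067]
```

```bash
python3 -m crank '[0,0,0,-0.002,0.001,0.002,-0.5, 0,0,0,-0.003,0.001,0.0035,-0.5, 0,0,0,-0.003,0.001,0.005,-0.5, 0,0,0,-0.003,0.001,0.006,-0.5, 0,0,0,-0.003,0.001,0.0065,-0.5, 0,0,0,-0.003,0.001,0.0065,-0.5, 0,0,0,-0.003,0.001,0.0065,-0.2, 0,0,0,-0.003,0.001,0.0065,0.2, 0,0,0,-0.003,0.001,0.0065,0.3, 0,0,0,-0.003,0.001,0.0065,0.4]'
python3 - <<'E'
from h import *
go(.4385,-.281,.1,95)
E
```

```text
time: 16.75
tcp_pos: [0.6517, 0.0594, 0.01]
orientation: [[-0.996, -0.087, -0.0], [-0.087, 0.996, -0.0], [0.0, -0.0, -1.0]]
wrist_force: [-0.8, 0.1, -0.7]
finger_gap: 0.0598
finger_force: 0.0
t 16.75 tcp [0.6517 0.0594 0.01  ] hd 95.0 j6 -94.5 gap 0.0598 
 wz -0.000 shift [ 0.242  -0.3205 -0.0899]
```

```bash
python3 -m crank '[0,0,0,0,0,-0.015,0.4, 0,0,0,0,0,-0.045,0.4, 0,0,0,0,0,-0.08,0.4, 0,0,0,0.01,-0.015,-0.09,0.4, 0,0,0,0.04,-0.053,-0.09,0.4, 0,0,0,0.07,-0.093,-0.09,0.4, 0,0,0,0.105,-0.138,-0.09,0.4, 0,0,0,0.14,-0.185,-0.09,0.4, 0,0,0,0.17,-0.225,-0.09,0.4, 0,0,0,0.2,-0.265,-0.09,0.4]'
python3 - <<'E'
from h import *
go(.4385,-.281,0,95)
E
```

```text
time: 18.0
tcp_pos: [0.4732, -0.2235, 0.0997]
orientation: [[-0.996, -0.086, -0.001], [-0.086, 0.996, 0.0], [0.001, 0.0, -1.0]]
wrist_force: [0.4, -0.4, -0.9]
finger_gap: 0.0598
finger_force: 0.0
t 18.0 tcp [ 0.4732 -0.2235  0.0997] hd 95.0 j6 -126.1 gap 0.0598 
 wz -0.001 shift [ 0.0395 -0.0543  0.0997]
```

```bash
python3 -m crank '[0,0,0,0.02,-0.027,0,0.4, 0,0,0,0.033,-0.045,0.005,0.4, 0,0,0,0.04,-0.054,0.02,0.4, 0,0,0,0.041,-0.055,0.04,0.4, 0,0,0,0.041,-0.055,0.06,0.4, 0,0,0,0.041,-0.055,0.075,0.4, 0,0,0,0.041,-0.055,0.085,0.4, 0,0,0,0.041,-0.055,0.092,0.4, 0,0,0,0.041,-0.055,0.095,0.4, 0,0,0,0.041,-0.055,0.095,0.4]'
python3 - <<'E'
from h import *
go(.4385,-.281,0.001,95)
E
```

```text
time: 19.25
tcp_pos: [0.4398, -0.2804, 0.0055]
orientation: [[-0.996, -0.087, 0.0], [-0.087, 0.996, -0.0], [-0.0, -0.0, -1.0]]
wrist_force: [-0.3, -0.1, 0.4]
finger_gap: 0.0599
finger_force: 0.0
t 19.25 tcp [ 0.4398 -0.2804  0.0055] hd 95.0 j6 -133.4 gap 0.0599 
 wz 0.000 shift [ 0.0013 -0.0004  0.0045]
```

```bash
python3 -m crank '[0,0,0,0.001,0,0.002,0.3, 0,0,0,0.001,0,0.004,0.1, 0,0,0,0.001,0,0.0045,-0.1, 0,0,0,0.001,0,0.0045,-0.25, 0,0,0,0.001,0,0.0045,-0.4, 0,0,0,0.001,0,0.0045,-0.5, 0,0,0,0.001,0,0.0045,-0.5, 0,0,0,0.001,0,0.0045,-0.5, 0,0,0,0.001,0,0.0045,-0.5, 0,0,0,0.001,0,0.0045,-0.5]' 40
python3 - <<'E'
from h import *
go(.6556,-.1505,0.08,95)
E
```

```text
time: 20.5
tcp_pos: [0.4388, -0.2807, 0.0012]
orientation: [[-0.996, -0.087, 0.001], [-0.087, 0.996, -0.0], [-0.0, -0.0, -1.0]]
wrist_force: [0.1, -0.5, 5.0]
finger_gap: 0.0355
finger_force: 40.1
t 20.5 tcp [ 0.4388 -0.2807  0.0012] hd 95.0 j6 -133.5 gap 0.0355 
 wz -0.000 shift [-0.2273  0.1108 -0.0788]
```

```bash
python3 -m crank '[0,0,0,0,0,-0.005,-0.5, 0,0,0,0,0,-0.015,-0.5, 0,0,0,0,0,-0.03,-0.5, 0,0,0,-0.005,0.002,-0.045,-0.5, 0,0,0,-0.02,0.01,-0.055,-0.5, 0,0,0,-0.045,0.022,-0.06,-0.5, 0,0,0,-0.08,0.039,-0.06,-0.5, 0,0,0,-0.115,0.056,-0.06,-0.5, 0,0,0,-0.145,0.071,-0.06,-0.5, 0,0,0,-0.17,0.083,-0.06,-0.5]'
python3 - <<'E'
from h import *
go(.6556,-.1505,0.012,95)
s,_=snap("scene","s5")
cv2.imwrite("pics/c6.png",cv2.resize(s[140:260,200:400],(800,480),interpolation=cv2.INTER_CUBIC)[:,:,::-1])
E
```

```text
time: 21.75
tcp_pos: [0.6027, -0.1811, 0.0614]
orientation: [[-0.996, -0.088, 0.001], [-0.088, 0.996, 0.0], [-0.001, -0.0, -1.0]]
wrist_force: [-0.0, -0.1, -0.3]
finger_gap: 0.0353
finger_force: 40.0
t 21.75 tcp [ 0.6027 -0.1811  0.0614] hd 95.1 j6 -116.7 gap 0.0353 
 wz 0.001 shift [-0.0554  0.0258  0.0494]
```

View pics/c6.png

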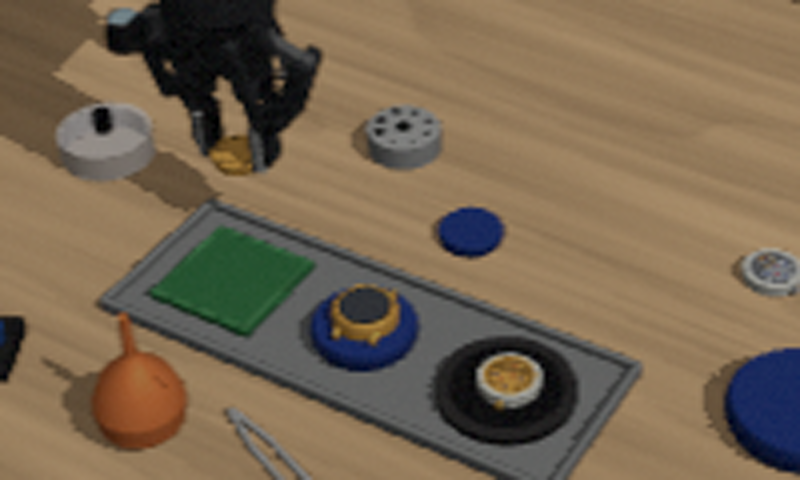

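The back is held level at (237,155) in the crop. The gilt movement is on the black base at (510,380) and the case is on the cushion. I'm setting the back on the pad.

```bash
python3 -m crank '[0,0,0,-0.018,0.009,0,-0.5, 0,0,0,-0.035,0.017,0,-0.5, 0,0,0,-0.048,0.023,0.003,-0.5, 0,0,0,-0.056,0.026,0.012,-0.5, 0,0,0,-0.058,0.027,0.022,-0.5, 0,0,0,-0.058,0.027,0.032,-0.5, 0,0,0,-0.058,0.027,0.039,-0.5, 0,0,0,-0.058,0.027,0.044,-0.5, 0,0,0,-0.058,0.027,0.046,-0.5, 0,0,0,-0.058,0.027,0.047,-0.5]'
python3 - <<'E'
from h import *
go(.6556,-.1505,0.011,95)
E
```

```text
time: 23.05
tcp_pos: [0.6563, -0.1511, 0.0141]
orientation: [[-0.996, -0.087, 0.0], [-0.087, 0.996, -0.0], [-0.0, -0.0, -1.0]]
wrist_force: [-0.4, 0.1, -0.5]
finger_gap: 0.0354
finger_force: 40.0
t 23.05 tcp [ 0.6563 -0.1511  0.0141] hd 95.0 j6 -112.5 gap 0.0354 
 wz -0.000 shift [0.0006 0.0007 0.0031]
```

```bash
python3 -m crank '[0,0,0,0,0,0.0015,-0.5, 0,0,0,0,0,0.0025,-0.5, 0,0,0,0,0,0.0032,-0.5, 0,0,0,0,0,0.0032,-0.5, 0,0,0,0,0,0.0032,-0.2, 0,0,0,0,0,0.0032,0.1, 0,0,0,0,0,0.0032,0.4, 0,0,0,0,0,0.0032,0.4, 0,0,0,0,0,-0.02,0.4, 0,0,0,0,0,-0.06,0.4]'
python3 - <<'E'
from h import *
im=cv2.imread("pics/top0.png")[:,:,::-1].copy(); h=cv2.cvtColor(im,cv2.COLOR_RGB2HSV).astype(int)
c=im[165:215,417:467]; 
m=np.zeros(im.shape[:2],bool); m=h[...,2]<45
M=cv2.moments(blob(m,(442,190),7)[1],True); u,v=M['m10']/M['m00'],M['m01']/M['m00']
for z in(.022,.03,.038): print("knob",u,v,onz("top",u,v,z))
s=cv2.imread("pics/s5.png")[:,:,::-1].copy(); h=cv2.cvtColor(s,cv2.COLOR_RGB2HSV).astype(int)
M=cv2.moments(blob(h[...,2]<45,(226,171),6)[1],True); u,v=M['m10']/M['m00'],M['m01']/M['m00']
for z in(.022,.03,.038): print("knob s",u,v,onz("scene",u,v,z))
for x in (.5866,.58,.5):
  pass
print(proj("top",[.587,-.3225,.0]),proj("top",[.587,-.3225,.022]),proj("top",[.587,-.3225,.038]))
go(.587,-.3225,.1,90)
E
```

```text
time: 24.3
tcp_pos: [0.6551, -0.1506, 0.0738]
orientation: [[-0.996, -0.087, -0.003], [-0.087, 0.996, 0.001], [0.003, 0.001, -1.0]]
wrist_force: [0.5, -0.6, 0.6]
finger_gap: 0.0598
finger_force: 0.0
knob 441.61538461538464 188.3846153846154 [ 0.58721643 -0.32308173  0.022     ]
knob 441.61538461538464 188.3846153846154 [ 0.58535589 -0.32125707  0.03      ]
knob 441.61538461538464 188.3846153846154 [ 0.58349534 -0.31943241  0.038     ]
knob s 225.0 169.5 [ 0.57807442 -0.33100252  0.022     ]
knob s 225.0 169.5 [ 0.58575869 -0.32277157  0.03      ]
knob s 225.0 169.5 [ 0.59344295 -0.31454062  0.038     ]
[439.62532025 190.17241645] [441.40444193 188.45330088] [442.732714   187.16977442]
t 24.3 tcp [ 0.6551 -0.1506  0.0738] hd 95.0 j6 -112.5 gap 0.0598 
 wz 0.087 shift [ 0.0829 -0.1653 -0.0262]
```

```bash
python3 -m crank '[0,0,0,0.01,-0.02,-0.015,0, 0,0,0,0.028,-0.055,-0.026,0, 0,0,0,0.048,-0.095,-0.026,-0.2, 0,0,0,0.067,-0.132,-0.026,-0.3, 0,0,0,0.078,-0.154,-0.026,-0.3, 0,0,0,0.083,-0.164,-0.026,-0.3, 0,0,0,0.084,-0.165,-0.02,-0.3, 0,0,0,0.084,-0.165,-0.005,-0.3, 0,0,0,0.084,-0.165,0.01,-0.3, 0,0,0,0.084,-0.165,0.015,-0.3]'
python3 - <<'E'
from h import *
go(.5857,-.322,.026,95)
s,_=snap("scene","s6")
cv2.imwrite("pics/c7.png",cv2.resize(s[130:250,180:380],(800,480),interpolation=cv2.INTER_CUBIC)[:,:,::-1])
E
```

```text
time: 25.55
tcp_pos: [0.5859, -0.3211, 0.0561]
orientation: [[-0.996, -0.088, -0.003], [-0.088, 0.996, 0.002], [0.003, 0.003, -1.0]]
wrist_force: [-0.7, -0.5, 0.4]
finger_gap: 0.03
finger_force: 0.0
t 25.55 tcp [ 0.5859 -0.3211  0.0561] hd 95.1 j6 -128.4 gap 0.03 
 wz 0.001 shift [ 0.0002 -0.001   0.0301]
```

View pics/c7.png

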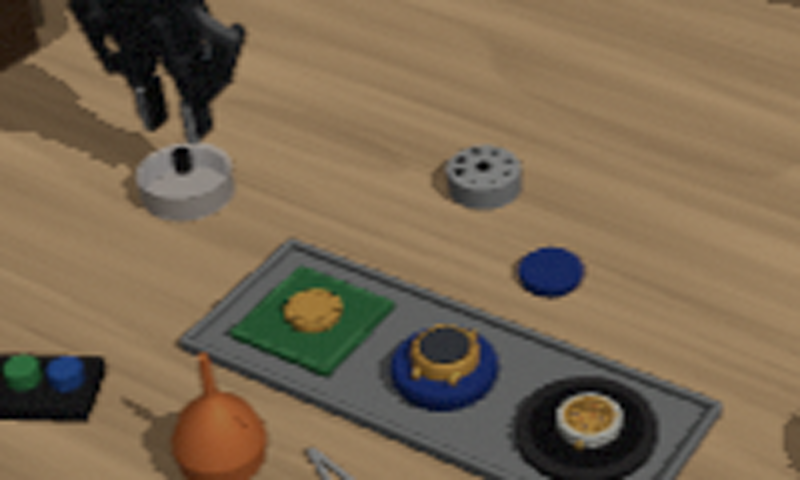

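The gold back is on the green pad at (313,310), and the fingers are above the knob at (182,160). I'll descend and grip it.

```bash
python3 -m crank '[0,0,0,0,-0.001,0.012,-0.3, 0,0,0,0,-0.001,0.02,-0.3, 0,0,0,0,-0.001,0.025,-0.3, 0,0,0,0,-0.001,0.028,-0.4, 0,0,0,0,-0.001,0.029,-0.6, 0,0,0,0,-0.001,0.029,-0.7, 0,0,0,0,-0.001,0.029,-0.8, 0,0,0,0,-0.001,0.029,-0.9, 0,0,0,0,-0.001,0.029,-1, 0,0,0,0,-0.001,0.029,-1]' 40
python3 - <<'E'
from h import *
im,_=snap("top","t7"); h=cv2.cvtColor(im,cv2.COLOR_RGB2HSV).astype(int)
m=((h[...,1]<90)&(h[...,2]>100))|masks(im)["gold"]
print("mov",meas("top",m,(304,161),.015,14))
print("base",meas("top",h[...,2]<60,(304,161),.010,20)); print("case",meas("top",masks(im)["gold"],(342,160),.025,14)); print("back",meas("top",masks(im)["gold"],(380,162),.016,12))
go(.6515,.0597,.1,95)
E
```

```text
time: 26.85
tcp_pos: [0.587, -0.3237, 0.0299]
orientation: [[-0.996, -0.087, 0.0], [-0.087, 0.996, -0.0], [-0.0, -0.0, -1.0]]
wrist_force: [-0.5, -0.9, 0.5]
finger_gap: 0.011
finger_force: 39.0
mov (array([0.65157201, 0.06039451]), np.float64(-177.56269614741404), array([0.0199452 , 0.02130544]), 164, array([0.65336311, 0.06055331]), 0.0222303569316864)
base (array([0.65107816, 0.05793162]), np.float64(68.13467816548147), array([0.04435188, 0.04525046]), 776, array([0.65171885, 0.05786221]), 0.0452304407954216)
case (array([ 0.64929913, -0.04396334]), np.float64(46.00075289480973), array([0.02550557, 0.02915419]), 63, array([ 0.6518265 , -0.04426586]), 0.02500421181321144)
back (array([ 0.65618705, -0.15047198]), np.float64(174.02815616467936), array([0.01865207, 0.01911587]), 138, array([ 0.65600121, -0.1503875 ]), 0.01927664689719677)
t 26.9 tcp [ 0.587  -0.3237  0.03  ] hd 95.0 j6 -128.5 gap 0.0113 
 wz -0.000 shift [-0.0977  0.3763 -0.0701]
```

```bash
python3 -m crank '[0,0,0,0,0,-0.005,-1, 0,0,0,0,0,-0.015,-1, 0,0,0,0,0,-0.03,-1, 0,0,0,-0.001,0.005,-0.05,-1, 0,0,0,-0.005,0.02,-0.065,-1, 0,0,0,-0.013,0.05,-0.075,-1, 0,0,0,-0.023,0.09,-0.08,-1, 0,0,0,-0.035,0.135,-0.08,-1, 0,0,0,-0.047,0.18,-0.08,-1, 0,0,0,-0.058,0.222,-0.08,-1]'
python3 - <<'E'
from h import *
go(.6515,.0595,.1,95); print(monitor.sense()["finger_force"])
E
```

```text
time: 28.15
tcp_pos: [0.6256, -0.0949, 0.111]
orientation: [[-0.996, -0.088, 0.001], [-0.088, 0.996, 0.0], [-0.001, -0.0, -1.0]]
wrist_force: [0.6, 0.3, -0.0]
finger_gap: 0.011
finger_force: 39.0
t 28.15 tcp [ 0.6256 -0.0949  0.111 ] hd 95.0 j6 -108.5 gap 0.011 
 wz 0.001 shift [-0.0394  0.1515  0.0111]
39.011911153793335
```

```bash
python3 -m crank '[0,0,0,-0.01,0.038,0,-1, 0,0,0,-0.019,0.073,0,-1, 0,0,0,-0.027,0.104,0,-1, 0,0,0,-0.034,0.129,0,-1, 0,0,0,-0.038,0.145,0,-1, 0,0,0,-0.0395,0.151,0,-1, 0,0,0,-0.0395,0.1515,0.005,-1, 0,0,0,-0.0395,0.1515,0.015,-1, 0,0,0,-0.0395,0.1515,0.023,-1, 0,0,0,-0.0395,0.1515,0.026,-1]'
python3 - <<'E'
from h import *
go(.6515,.0595,.04,95)
s,_=snap("scene","s8"); im,_=snap("top","t8")
cv2.imwrite("pics/c8.png",cv2.resize(s[160:280,240:400],(800,600),interpolation=cv2.INTER_CUBIC)[:,:,::-1])
E
```

```text
time: 29.4
tcp_pos: [0.6507, 0.0564, 0.0823]
orientation: [[-0.996, -0.086, -0.002], [-0.086, 0.996, -0.0], [0.002, 0.0, -1.0]]
wrist_force: [-0.1, -0.3, -0.4]
finger_gap: 0.0114
finger_force: 39.0
t 29.4 tcp [0.6507 0.0564 0.0823] hd 95.0 j6 -94.7 gap 0.0114 
 wz -0.001 shift [-0.0011  0.0031  0.0423]
```

View pics/c8.png

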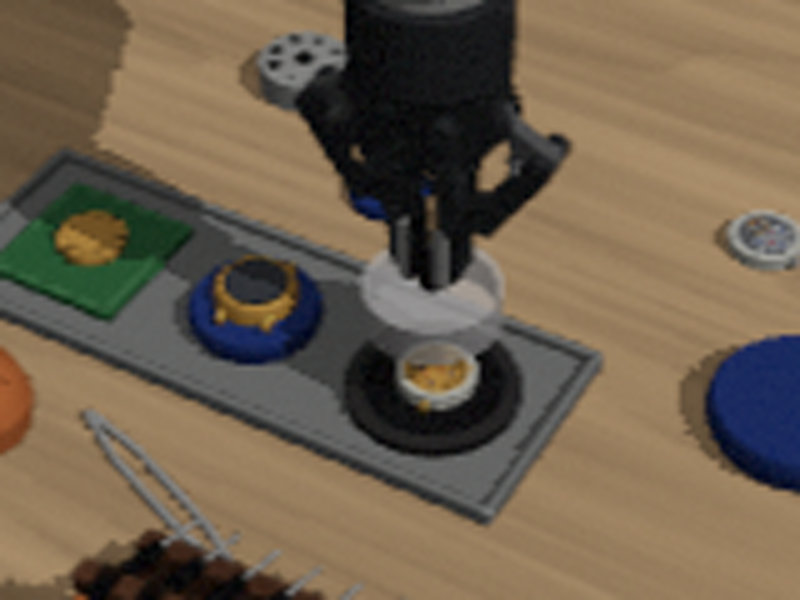

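The clear cover hangs level above the movement, with the black base at about (433,390). I'm lowering it.

```bash
python3 -m crank '[0,0,0,-0.001,0.002,0.004,-1, 0,0,0,-0.001,0.003,0.01,-1, 0,0,0,-0.001,0.003,0.017,-1, 0,0,0,-0.001,0.003,0.024,-1, 0,0,0,-0.001,0.003,0.03,-1, 0,0,0,-0.001,0.003,0.035,-1, 0,0,0,-0.001,0.003,0.038,-1, 0,0,0,-0.001,0.003,0.039,-1, 0,0,0,-0.001,0.003,0.04,-1, 0,0,0,-0.001,0.003,0.04,-1]'
python3 - <<'E'
from h import *
go(.6515,.0595,.0395,95)
E
```

```text
time: 30.75
tcp_pos: [0.6523, 0.06, 0.044]
orientation: [[-0.996, -0.087, 0.0], [-0.087, 0.996, -0.0], [-0.0, -0.0, -1.0]]
wrist_force: [-0.1, 0.2, 0.1]
finger_gap: 0.0113
finger_force: 39.0
t 30.75 tcp [0.6523 0.06   0.044 ] hd 95.0 j6 -94.4 gap 0.0113 
 wz -0.000 shift [ 0.0009 -0.0004  0.0045]
```

```bash
python3 -m crank '[0,0,0,0,0,0.0015,-1, 0,0,0,0,0,0.003,-1, 0,0,0,0,0,0.004,-1, 0,0,0,0,0,0.0045,-1, 0,0,0,0,0,0.0045,-1, 0,0,0,0,0,0.0045,-1, 0,0,0,0,0,0.0045,-0.7, 0,0,0,0,0,0.0045,-0.4, 0,0,0,0,0,0.0045,-0.3, 0,0,0,0,0,0.0045,-0.3]'
python3 -m crank '[0,0,0,0,0,-0.01,-0.3, 0,0,0,0,0,-0.03,-0.3, 0,0,0,0,0,-0.06,-0.3, 0,0,0,0,0,-0.1,-0.3, 0,0,0,0.04,0,-0.12,-0.3, 0,0,0,0.08,0,-0.12,-0.3, 0,0,0,0.12,0,-0.12,-0.3, 0,0,0,0.16,0,-0.12,-0.3, 0,0,0,0.2,0,-0.12,-0.3, 0,0,0,0.2,0,-0.12,-0.3]'
python3 - <<'E'
from h import *
im,_=snap("top","t9"); s,_=snap("scene","s9")
a=cv2.resize(im[140:190,275:410],(800,296),interpolation=cv2.INTER_CUBIC); b=cv2.resize(s[180:260,220:400],(666,296),interpolation=cv2.INTER_CUBIC); b=np.pad(b,((0,0),(0,134),(0,0)))
cv2.imwrite("pics/c9.png",np.vstack([a,b])[:,:,::-1])
E
```

```text
time: 32.0
tcp_pos: [0.6521, 0.06, 0.0389]
orientation: [[-0.996, -0.087, -0.0], [-0.087, 0.996, -0.0], [0.0, 0.0, -1.0]]
wrist_force: [0.0, 0.4, -0.1]
finger_gap: 0.03
finger_force: 0.0
time: 33.25
tcp_pos: [0.4516, 0.0426, 0.1605]
orientation: [[-0.996, -0.087, 0.002], [-0.087, 0.996, -0.0], [-0.002, -0.0, -1.0]]
wrist_force: [0.5, -0.6, 0.6]
finger_gap: 0.0299
finger_force: 0.0
```

View pics/c9.png

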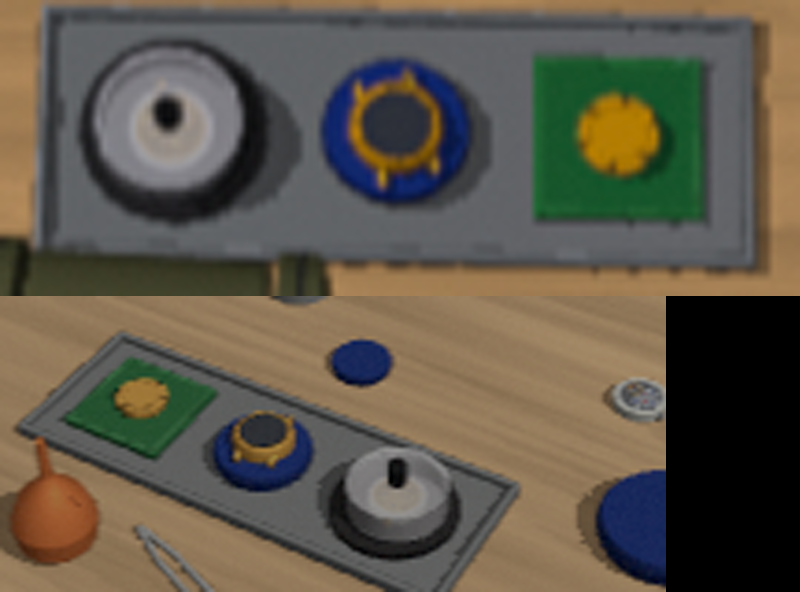

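All parts are in place: cover on the base at (170,130), case on the cushion at (397,125), back on the pad at (618,135). I'll check the cover's centring numerically before handing in.

```bash
python3 - <<'E'
from h import *
im=cv2.imread("pics/t9.png")[:,:,::-1].copy(); h=cv2.cvtColor(im,cv2.COLOR_RGB2HSV).astype(int)
print("cover",meas("top",(h[...,2]>75),(304,160),.024,16)[3:])
c,f=blob(masks(im)["blue"],(342,162),18); print("cushion",meas("top",masks(im)["blue"],(342,162),.016,18)[0])
k=cv2.moments(blob(h[...,2]<50,(304,159),6)[1],True); u,v=k['m10']/k['m00'],k['m01']/k['m00']; print("knob top",u,v,onz("top",u,v,.04))
s=cv2.imread("pics/s9.png")[:,:,::-1].copy(); hs=cv2.cvtColor(s,cv2.COLOR_RGB2HSV).astype(int)
k=cv2.moments(blob(hs[...,2]<50,(327,228),6)[1],True); u,v=k['m10']/k['m00'],k['m01']/k['m00']; print("knob scene",u,v,onz("scene",u,v,.04))
E
```

```text
cover (676, array([0.67040342, 0.06070257]), 0.051753632724285126)
cushion [ 0.65155666 -0.04579461]
knob top 302.73333333333335 158.66666666666666 [0.6515637  0.06110127 0.04      ]
knob scene 326.8484848484849 227.27272727272728 [0.65105632 0.05998888 0.04      ]
```

Both views put the knob at (0.651, 0.060). That is within about 2 mm of the base centre at (0.651, 0.058–0.060), so I'm handing in.

```bash
python3 -c "
from bench import close_job
print(close_job())"
```

```text
the job is handed in; nothing more can be done
None
```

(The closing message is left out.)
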